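# Lock a spring channel nut into a microscope accessory base

### The job

Take the spring nut with the flat paddle grip out of the white storage block and lock it into the middle of the channel on the microscope's accessory base: put it in lengthwise, push it down against its spring, give it a quarter turn and let it rise so that its grooves catch the channel lips, as on the nut already fitted near the channel's end. Feel for the slot and do not force it: never push or pull the nut against the base with more than about 20 N. Then let go; leave the round pin and the small dish where they are.

Things in the scene. Friction and masses are not known exactly. Their poses are not given: they have to be found in the camera images.
- nut: Loose steel spring nut, 150 g, upright in one of the storage block's two pockets (which varies). Origin: centre of the underside of its extended spring foot; z up, x along its long wings and paddle grip, y across; the same after a half turn. Total height 70 mm; round stem, 14 in diameter, at z = 21 to 43. The reading does not move with the foot.
- nut_grip (a point): Point in the nut's paddle grip, 60 mm above the nut's origin. The paddle is 30 (nut x) x 10 mm (nut y, grasp across it) and spans 42 to 70 above the origin. Fingertips kept 40 or more above the origin stay clear of the channel.
- nut_wing (a point): Centre of the wing plate's top, 21 mm above the nut's origin. The plate is 33 (nut x) x 14 (nut y), from 15 to 21 above the origin; a raised land 3 wide at each end (13.5 to 16.5 from the middle) reaches 24, so that a groove lies between land and stem for the channel lip's edge.
- nut_spring (a point): Centre of the underside of the nut's spring foot as extended (the nut's origin; it does not follow the foot). The foot is 30 (nut x) x 14 (nut y) x 4 mm and slides up towards the wing plate by at most 11 mm: it begins to yield at 3 N and stiffens by 1 N per mm, to 14 N, where it bottoms out.
- bed: Accessory base, fixed: white plate 150 (x) x 240 (y) x 12 mm, carrying an aluminium channel 220 long (along y), 46 wide, open top at z = 39. Origin: centre of the plate's underside, z up. Another such nut, already fitted and turned across, stands in the channel at y = +85 mm, top at z = 81 mm: leave it.
- slot (a point): On the base's centreline (base x = 0, y = 0), z = 39 mm, the height of the channel's open top; axes as the base. The slot is 17 mm wide and runs along y, but the channel was clamped by eye: its true centreline lies up to 10 mm to either side (x) of this point, always parallel to y. This reading does not show it; find it by feel or sight. It does not move in use.
- lips (a point): Same x, y as slot, at z = 32 mm, the lower end of the lips' down-turned edges (3 thick, 8.5 to 11.5 mm from the channel's true centreline). Inside the channel is 40 mm wide. Put in lengthwise (nut x along base y), the nut can turn once its origin is at z = 8 or lower (10 N); turned across, its spring lifts it to z = 11, with the edges in its grooves.
- floor (a point): Same x, y as slot, on the channel's inner floor, z = 15 mm. The nut's foot rests here; with the foot bottomed out, the nut's origin is at z = 4 (all z above the base's underside).
- rack: White storage block, fixed, 80 (x) x 170 (y) x 26 mm high; origin: centre of its underside. Two pockets 37 (x) x 18 (y), 20 deep, at y = -45 and +45 mm; the nut stands in one, paddle along the block's x, the plain pin in the other.
- pin: Bystander: loose plain round steel pin, 15 mm foot, round head 26 in diameter, 60 high, in the other pocket. Origin: centre of its underside.
- dish: Bystander: small closed glass dish, 37 in diameter, 12 high, lying on the base beside the channel. Origin: centre of its underside.

How it is judged:
By the outcome, as a careful person would: the job done as asked, in the order asked, and still so for the second after the job is handed in, with the robot touching nothing.
It also fails if it takes over 64 s, if anything falls off the work surface, if the arm or the gripper's body presses on something with over 40 N, if the wrist force passes 120 N, or if a joint passes its speed limit or range.

### The arm

A 6-joint arm with a two-finger parallel gripper is mounted at the origin on the work surface. World frame = base frame: x ahead of the robot, y to its left, z up, the work surface at z = 0. Lengths are in mm, angles in rad, forces in N, time in s.
With the tool pointing down it reaches from about 350 to 850 mm from the base axis. Payload 8.1 kg.
Tool frame: the origin (TCP) lies between the finger pads; the fingertips stand 8 mm ahead of it and the grasp point (between the pads) lies 11 mm behind it; z points along the fingers, y is the line along which they close (so a half turn about z gives the same grasp; the last joint's range is limited). The gripper opens to 85 mm and grips with 20 to 120 N. Pads are 22 mm wide; open, the fingers measure 114 mm over their backs; the gripper's body (76 mm by 85 mm) begins 54 mm behind the grasp point. The pads swing forward as they close: fully open they stand 13 mm farther back than shut.
Start: joints at [1.231, 0.13, 1.488, -0, 1.523, -0.085], TCP at [151.209, 580.638, 202.592] pointing down, gripper open.
Joint ranges: [-2.96, 2.96], [-0.89, 2.26], [0.02, 2.5], [-1.34, 4.48], [0, 2.73], [-2.66, 2.66]. Speed limits (rad/s): [2.39, 2.39, 2.79, 3.14, 3.14, 3.14].

### API

Orientations are given as a unit quaternion [x, y, z, w].
In Python, from cell import bot, solve_ik, sense, get_image, camera_info gives the robot as it stands. Calls block until the motion is done:
- bot.goto(position, orientation): joint-space move of the TCP to a pose.
- bot.move_l(position, rot=None, max_speed=150): straight line of the TCP; rot=None keeps the orientation; max_speed is the mean speed in mm/s.
- bot.set_joints(angles): joint-space move.
- bot.gripper_to(opening, force=None): opening from 0.0 (shut) to 1.0 (fully open); force is the grip in N (None keeps the last); returns when the fingers have stopped.
- bot.dwell(seconds).
- solve_ik(position, orientation): joint angles nearest the present ones, or None.
- sense(): the state.
- get_image(name): name is "scene" or "top" or "wrist"; returns (picture, depth): 384x512x3 uint8, red, green, blue; 384x512 float32, mm along the optical axis (not along the pixel's ray), 0 where there is no reading.
- camera_info(name): a dict with "intrinsics" (3x3 intrinsics, pixels), "eye" and "attitude" of the camera in the world. Camera axes: x right, y down, z forward; pixel columns grow to the right and rows downward; lengths in mm; the calibration is good to about 2 mm. A picture is of the moment at which its call begins: read the wrist's pose just before it. camera_info takes no time and is no camera call; for the wrist camera it gives the pose at the moment of the call.
A pose or a line that the arm cannot do raises bot.MotionError and nothing moves.
- bot.hand_in(): hands the job in; it is judged then, once.
The state is a dict: "t": time; "qpos": joint angles; "qvel": joint speeds; "joint_torque": joint torques, N m; "tcp_pos": TCP position; "tcp_rot": TCP orientation; "ft_force": force on the tool from outside, world axes, zero at the start; "torque": the same for the moment, N m; "gripper_width": opening from 0.0 (shut) to 1.0 (fully open); "grip_force": force on a finger pad.
Only numpy, scipy, OpenCV 4.12 (cv2) and the standard library are available. Lean on these libraries where they do the work, as an engineer would, in place of code of your own. Each camera call takes 0.05 s, during which the arm holds its last target. There are 200 camera calls.

## Working session

There is one attempt and no reset: what is moved stays moved. The work goes in short steps, each a Python script; the robot and the scene stay as the last script left them, time stands still between calls to the robot, and variables do not carry over. Pictures are saved under pics/ and viewed, at most 10 in all, crops included, and the job is handed in when it is done.

```bash
mkdir -p pics; ls; python3 - <<'E'
from cell import *
import cv2,numpy as np
for n in("top","scene"):
    im,d=get_image(n); cv2.imwrite(f"pics/{n}0.png",im[:,:,::-1]); np.save(f"pics/{n}0.npy",d)
    c=camera_info(n); print(n,c)
im,d=get_image("top");
E
```

```text
pics
top {'intrinsics': array([[425.29558099,   0.        , 255.47675245],
       [  0.        , 425.29558099, 186.9463644 ],
       [  0.        ,   0.        ,   1.        ]]), 'eye': array([524.23907342, -21.05291567, 906.22455694]), 'attitude': array([ 0.71178362, -0.70120457,  0.01759804, -0.03696665])}
scene {'intrinsics': array([[481.49533701,   0.        , 254.99554918],
       [  0.        , 481.49533701, 192.40392338],
       [  0.        ,   0.        ,   1.        ]]), 'eye': array([1193.53670786, -162.11765287,  691.45639421]), 'attitude': array([ 0.71750171,  0.58074028, -0.24202162, -0.29892736])}
```

View pics/top0.png

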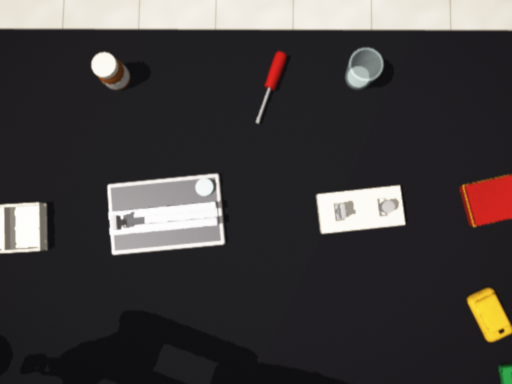

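View pics/scene0.png

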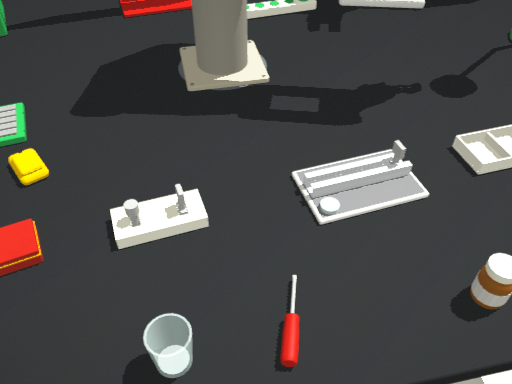

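The top view shows the base at about (166,214), with the channel along the image row and the fitted nut at (125,221). The rack is at (361,209), with the nut in its left (+y) pocket at (340,210) and the pin at (387,206). The scene view agrees.

```bash
cat > h.py <<'E'
from cell import *
import cv2,numpy as np
from scipy.spatial.transform import Rotation as R
def world(c,u,v,d=None,z=None):
    K=c["intrinsics"]; r=np.linalg.inv(K)@np.array([u,v,1.]); r=R.from_quat(c["attitude"]).apply(r)
    e=np.array(c["eye"])
    return e+r*(d if z is None else (z-e[2])/r[2])
def pix(c,p):
    q=R.from_quat(c["attitude"]).inv().apply(np.array(p)-c["eye"]); q=c["intrinsics"]@q; return q[:2]/q[2]
def down(a): # tool z down, tool y (closing) at angle a from world y... 
    return (R.from_euler('z',a)*R.from_quat([1,0,0,0])).as_quat()
def cloud(c,d):
    v,u=np.nonzero(d>0); K=c["intrinsics"]; z=d[v,u]
    p=np.c_[(u-K[0,2])/K[0,0]*z,(v-K[1,2])/K[1,1]*z,z]
    return R.from_quat(c["attitude"]).apply(p)+c["eye"],u,v
E
python3 - <<'E'
from h import *
c=camera_info("top"); d=np.load("pics/top0.npy")
s=sense();print(s["tcp_rot"],R.from_quat(s["tcp_rot"]).as_matrix().round(3),s["ft_force"],s["t"])
P,u,v=cloud(c,d)
def rect(box,z0,z1,n):
    m=(u>box[0])&(u<box[2])&(v>box[1])&(v<box[3])&(P[:,2]>z0)&(P[:,2]<z1)
    q=P[m]; r=cv2.minAreaRect(q[:,:2].astype(np.float32)); print(n,m.sum(),q.mean(0).round(1),np.round(r[0],1),np.round(r[1],1),round(r[2],2))
rect((95,160,240,265),7,100,"base")
rect((95,160,240,265),30,46,"lips")
rect((95,160,240,265),70,95,"fitted")
rect((305,175,420,245),18,100,"rack")
rect((305,175,420,245),20,32,"racktop")
rect((305,175,362,245),60,100,"nut")
rect((362,175,420,245),50,100,"pin")
w=camera_info("wrist");print(w, s["tcp_pos"])
E
```

```text
[ 1.27070985e-01  9.91893358e-01 -7.12416993e-04 -1.54480952e-04] [[-0.968  0.252 -0.   ]
 [ 0.252  0.968 -0.001]
 [ 0.    -0.001 -1.   ]] [-0.04315619  0.5561655   0.0534688 ] 0.15
base 7932 [534.7 191.5  19.2] [535.4 194.4] [150.  240.2] 6.38
lips 1489 [525.6 189.8  39. ] [525.3 193.6] [ 46.1 220.5] 6.41
fitted 105 [515.7 276.2  79.2] [516.1 277.4] [29.7 10.6] 5.71
rack 3167 [ 550.3 -211.5   29.9] [ 550.7 -213.4] [ 80.1 171.4] 7.03
racktop 2863 [ 550.3 -211.    26.3] [ 550.7 -213.4] [ 80.1 171.3] 7.03
nut 98 [ 545.7 -167.    74.2] [ 545.9 -167.7] [28.8  9.9] 8.79
pin 160 [ 555.5 -256.2   64.8] [ 555.3 -257.3] [24.8 23.9] 88.32
{'intrinsics': array([[315.67924049,   0.        , 256.22934418],
       [  0.        , 315.67924049, 191.76952245],
       [  0.        ,   0.        ,   1.        ]]), 'eye': array([ 77.9283516 , 599.55232656, 374.02232075]), 'attitude': array([0.78246394, 0.60453285, 0.09105396, 0.11831903])} [151.05617231 580.18685059 201.75721938]
```

```bash
cat >> h.py <<'E'
def tq(deg): return (R.from_euler('z',deg,degrees=True)*R.from_quat([0,1,0,0])).as_quat()
def rect(P,c0,rad,z0,z1,n):
    m=(np.hypot(P[:,0]-c0[0],P[:,1]-c0[1])<rad)&(P[:,2]>z0)&(P[:,2]<z1)
    q=P[m]; r=cv2.minAreaRect(q[:,:2].astype(np.float32)); print(n,m.sum(),"z",np.median(q[:,2]).round(1),np.round(r[0],1),np.round(r[1],1),round(r[2],2))
E
python3 - <<'E'
from h import *
for i,a in enumerate((6.4,-83.6)):
    bot.goto([525,194,230],tq(a)); bot.dwell(0.2)
    c=camera_info("wrist"); im,d=get_image("wrist"); cv2.imwrite(f"pics/wb{i}.png",im[:,:,::-1]); np.save(f"pics/wb{i}.npy",d)
    P,_,_=cloud(c,d); s=sense(); print(a,s["t"],s["tcp_pos"],s["qpos"].round(2) if hasattr(s["qpos"],'round') else s["qpos"],c["eye"])
    rect(P,(530,190),200,6,60,"base"); rect(P,(525,194),130,33,46,"lips"); rect(P,(516,277),30,72,95,"fitted")
E
```

```text
6.4 2.3417 [524.78500036 194.59830869 229.96502291] [ 0.26  0.01  1.56  0.    1.57 -1.42] [449.58985508 186.27698606 402.19420808]
base 21459 z 14.0 [534.3 197.2] [148.3 240.4] 6.43
lips 4713 z 39.8 [524.3 196. ] [ 46.4 220.2] 6.18
fitted 329 z 81.5 [514.9 280.1] [29.5 10.1] 6.09
-83.6 3.9917 [525.02383346 194.02242761 230.01995211] [ 0.26  0.01  1.56 -0.    1.57  0.15] [516.44148536 269.16168203 402.2431469 ]
base 22516 z 13.8 [535.1 197.7] [150.4 239.5] 6.34
lips 4553 z 39.8 [525.2 196.1] [ 46.1 219.2] 6.38
fitted 338 z 81.8 [515.9 280.5] [29.   9.2] 6.37
```

View pics/wb0.png

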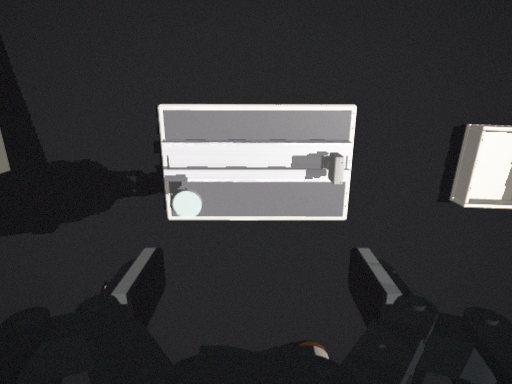

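The wrist view shows the whole base: lips at rows 140-180, fitted nut at (336,168), dish at (187,204). The top and wrist cameras agree on the channel line to about 0.2 mm. Next is the nut.

```bash
python3 - <<'E'
from h import *
bot.goto([546,-167,200],tq(7)); bot.gripper_to(0.6,force=60); bot.dwell(0.1)
c=camera_info("wrist"); im,d=get_image("wrist"); cv2.imwrite("pics/wr.png",im[:,:,::-1])
P,_,_=cloud(c,d); s=sense(); print(s["t"],s["tcp_pos"],s["gripper_width"],s["ft_force"])
rect(P,(550,-213),120,20,33,"rack"); rect(P,(546,-168),30,68,90,"nut"); rect(P,(555,-257),30,55,90,"pin")
E
```

```text
6.5 [ 546.01753371 -166.96868973  200.00103663] 0.5968951861671059 [ 0.36642123 -0.06233237 -0.57464124]
rack 9478 z 26.8 [ 549.6 -210.7] [ 79.8 170.6] 7.01
nut 321 z 76.7 [ 544.5 -166. ] [29.4  9.7] 7.36
pin 583 z 66.6 [ 554.3 -255.3] [24.8 25.5] 7.52
```

View pics/wr.png

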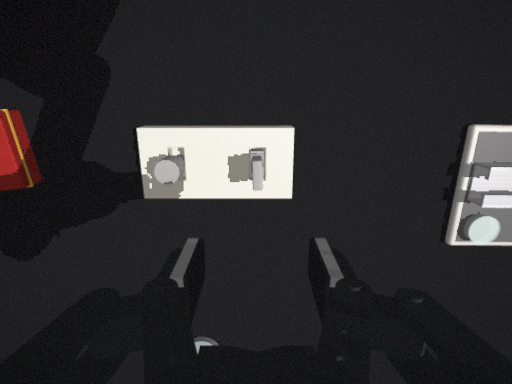

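The view shows the nut paddle at (258,172) and the pin head at (167,171). The measured position is (545,-166.3) with the top at z 76, as expected. I'll grasp now.

```bash
python3 - <<'E'
from h import *
bot.goto([545,-166.3,110],tq(7)); bot.move_l([545,-166.3,56]); 
bot.gripper_to(0.0,force=60); s=sense(); print(s["t"],s["tcp_pos"],s["gripper_width"],s["grip_force"],s["ft_force"])
bot.move_l([545,-166.3,70],max_speed=60); s=sense(); print(s["ft_force"])
bot.move_l([545,-166.3,160]); bot.dwell(.3); s=sense(); print(s["t"],s["tcp_pos"],s["gripper_width"],s["grip_force"],s["ft_force"])
E
```

```text
7.9917 [ 545.02447792 -166.30124733   56.1117954 ] -0.002401228600926376 0.0 [-0.06883855  0.40007369  0.49273789]
[-0.42033527 -0.23692054 -0.34339833]
9.425 [ 544.47016284 -166.05552724  158.95153885] -0.0014836282059104422 0.0 [ 0.74882312 -0.12008877 -0.62134398]
```

```bash
python3 - <<'E'
from h import *
bot.gripper_to(0.6); 
c=camera_info("wrist"); im,d=get_image("wrist"); cv2.imwrite("pics/wr2.png",im[:,:,::-1])
P,_,_=cloud(c,d); s=sense(); print(s["t"],s["tcp_pos"],s["gripper_width"],s["ft_force"],c["eye"])
rect(P,(550,-213),120,20,33,"rack"); rect(P,(546,-168),30,55,90,"nut"); rect(P,(555,-257),30,55,90,"pin")
im,d=get_image("scene"); cv2.imwrite("pics/sc2.png",im[:,:,::-1][100:300,60:330].repeat(2,0).repeat(2,1))
print(R.from_quat(s["tcp_rot"]).as_matrix().round(3))
E
```

```text
10.0167 [ 545.0040191  -166.29168255  160.03940572] 0.602026674281401 [0.78598131 0.12714114 0.41664184] [ 469.93181089 -175.42659018  332.29301304]
rack 11734 z 26.8 [ 549.7 -210.8] [ 80.1 170.6] 6.97
nut 452 z 76.6 [ 544.9 -165.8] [30.3  9.5] 7.35
pin 769 z 66.6 [ 554.5 -255.4] [25.3 25.4] 49.26
[[-0.993 -0.122  0.   ]
 [-0.122  0.993 -0.   ]
 [-0.    -0.    -1.   ]]
```

View pics/wr2.png

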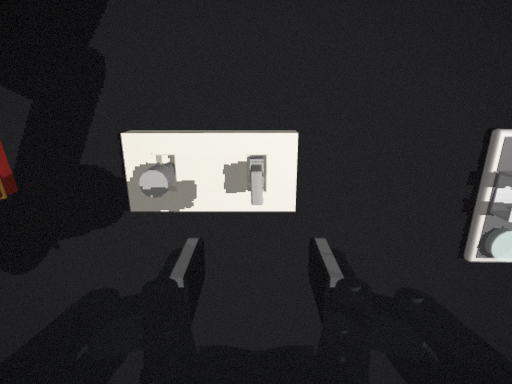

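View pics/sc2.png

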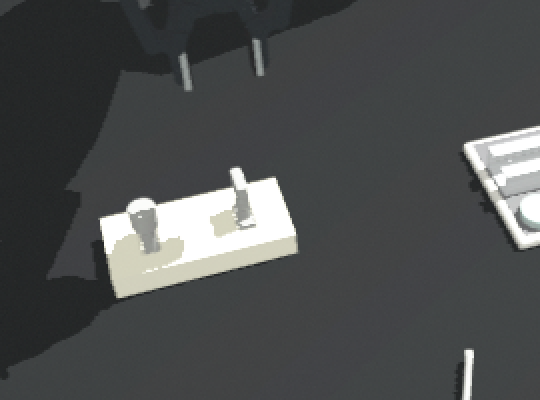

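Both views show the nut upright and untouched, with paddle at (257,180) in the wrist image. So the closing fingers were not where I assumed. I'll measure the fingertips against the TCP.

```bash
python3 - <<'E'
from h import *
c=camera_info("scene"); print("tips expected px",pix(c,[545-.122*-25,-166.3-25,152]),pix(c,[545-.122*25,-166.3+25,152]))
print("tcp px",pix(c,[545,-166.3,160]), "seen tips ~(152.5,144),(190,137.5)")
im,d=get_image("scene"); P,u,v=cloud(c,d)
m=(np.abs(P[:,0]-545)<120)&(np.abs(P[:,1]+166)<90)&(P[:,2]>100)&(P[:,2]<230); q=P[m]
for z in range(100,230,10):
    k=q[(q[:,2]>=z)&(q[:,2]<z+10)]
    if len(k): print(z,len(k),k.min(0).round(0),k.max(0).round(0))
s=sense(); Rt=R.from_quat(s["tcp_rot"])
w=camera_info("wrist"); im,d=get_image("wrist"); P,u,v=cloud(w,d); L=Rt.inv().apply(P-s["tcp_pos"])
for box in((172,236,206,285),(313,236,350,285)):
    m=(u>box[0])&(u<box[2])&(v>box[1])&(v<box[3])&(L[:,2]<40); l=L[m]; print(len(l),l.min(0).round(1) if len(l) else 0,l.max(0).round(1) if len(l) else 0)
E
```

```text
tips expected px [159.75039665 158.97533116] [188.52781768 152.79029904]
tcp px [173.68740716 152.29200873] seen tips ~(152.5,144),(190,137.5)
190 41 [ 534. -204.  193.] [ 563. -130.  200.]
200 93 [ 534. -207.  200.] [ 563. -129.  210.]
210 95 [ 533. -207.  210.] [ 563. -129.  220.]
220 99 [ 534. -206.  220.] [ 562. -127.  230.]
1353 [-11.2 -37.9 -77.2] [ 13.2 -25.  -32.1]
1383 [ -5.2  25.5 -78.5] [ 14.3  39.6 -36.4]
```

The fingertips are about 33 mm higher than the described tool frame implies, and both cameras agree. I'll measure them shut and at about paddle width.

```bash
python3 - <<'E'
from h import *
c=camera_info("scene")
for g in (1.0,0.12,0.0):
    bot.gripper_to(g); s=sense(); Rt=R.from_quat(s["tcp_rot"])
    for n in("scene","wrist"):
        c=camera_info(n); im,d=get_image(n); P,u,v=cloud(c,d); L=Rt.inv().apply(P-s["tcp_pos"])
        if n=="wrist" and g==0: cv2.imwrite("pics/shut.png",im[:,:,::-1])
        for sd in(-1,1):
            m=(np.abs(L[:,0])<25)&(L[:,1]*sd>-1)&(L[:,1]*sd<75)&(L[:,2]>-90)&(L[:,2]<30); l=L[m]
            l=l[l[:,2]>np.percentile(l[:,2],99)-12] if len(l) else l
            if len(l): print(g,n,sd,len(l),"min",l.min(0).round(1),"max",l.max(0).round(1))
print(s["gripper_width"],s["t"])
E
```

```text
1.0 scene -1 44 min [-14.  -58.1 -55.6] max [  0.  -44.9 -42.8]
1.0 scene 1 50 min [-14.   40.4 -54.8] max [  8.   53.9 -40.6]
1.0 wrist -1 686 min [-11.1 -56.8 -56.4] max [ 12.  -41.9 -41.7]
1.0 wrist 1 702 min [-11.1  42.4 -56.6] max [ 11.8  56.4 -42.4]
0.12 scene -1 51 min [-14.5 -20.7 -43.7] max [  3.5  -7.3 -28.8]
0.12 scene 1 52 min [-13.7   3.  -42.6] max [  9.2  15.5 -28.6]
0.12 wrist -1 431 min [-10.7 -18.5 -48. ] max [ 11.8  -4.8 -31.2]
0.12 wrist 1 435 min [-10.    5.4 -48.2] max [ 12.1  19.  -30.8]
0.0 scene -1 65 min [-15.  -15.5 -44.3] max [  5.    0.6 -28.7]
0.0 scene 1 51 min [-14.6  -1.  -46.5] max [ -7.   11.1 -31.4]
0.0 wrist -1 437 min [  6.3 -13.3 -49.2] max [ 12.    1.  -32.9]
0.0 wrist 1 447 min [  6.1  -0.9 -49.1] max [ 12.   13.9 -32.9]
-0.00032774611396380456 11.775
```

Shut, the tips stand about 30 mm behind the stated TCP, not 8 mm ahead, so there is a constant offset of about 38 mm. I'll correct for it and descend with force checks.

```bash
python3 - <<'E'
from h import *
q=tq(7); bot.gripper_to(0.5)
bot.move_l([545,-166.3,70]); f0=np.array(sense()["ft_force"])
for z in (45,35,27,19):
    bot.move_l([545,-166.3,z],max_speed=80); f=np.array(sense()["ft_force"])-f0
    if np.linalg.norm(f)>5: print("contact",z,f); break
else:
    bot.gripper_to(0.0,force=60); s=sense(); print(s["t"],s["tcp_pos"],s["gripper_width"],s["grip_force"],s["ft_force"])
    if s["gripper_width"]>0.06:
        bot.move_l([545,-166.3,30],max_speed=60); s=sense(); print(s["ft_force"])
        bot.move_l([545,-166.3,110]); bot.dwell(.3); s=sense(); print(s["t"],s["gripper_width"],s["grip_force"],s["ft_force"])
        Rt=R.from_quat(s["tcp_rot"])
        for n in("scene","wrist"):
            c=camera_info(n); im,d=get_image(n); cv2.imwrite(f"pics/held_{n}.png",im[:,:,::-1]); P,u,v=cloud(c,d); np.save(f"pics/held_{n}.npy",Rt.inv().apply(P-s["tcp_pos"]))
            L=Rt.inv().apply(P-s["tcp_pos"]); m=(np.abs(L[:,:2])<30).all(1)&(L[:,2]<60)&(L[:,2]>-28); l=L[m]
            for z in range(-28,40,6):
                k=l[(l[:,2]>=z)&(l[:,2]<z+6)]
                if len(k): print(n,z,len(k),k.min(0).round(1),k.max(0).round(1))
E
```

```text
14.7333 [ 545.21790278 -166.56350287   19.39027904] 0.10891943458852785 76.8066617846489 [-0.92943524 -0.57939572  1.4037025 ]
[-0.0453082   0.18689936 -1.45468612]
16.05 0.10773777301685938 76.32835507392883 [ 0.54007648 -0.00718734 -0.9537628 ]
scene -28 2 [ -8.4  -7.6 -23.5] [ -5.1  -6.5 -23.4]
scene -22 21 [ -9.8  -8.4 -21.8] [ -3.1   4.9 -16.2]
scene -16 23 [-19.6  -8.3 -16. ] [ -0.7   3.7 -10.2]
scene -10 52 [-20.   -8.9 -10. ] [12.4  5.  -4.3]
scene -4 14 [-19.7  -8.6  -3.9] [12.5  5.3 -0.7]
scene 8 50 [-18.6  -8.7   8.2] [14.3  4.7 13.7]
wrist -16 179 [  1.1  -6.1 -15.8] [ 16.7   7.3 -10. ]
wrist -10 396 [  1.   -6.2 -10. ] [16.6  7.4 -4.2]
wrist -4 9 [15.7 -4.5 -3.9] [16.   6.8 -3. ]
wrist 2 26 [12.5 -6.   7.2] [14.6  7.3  8. ]
wrist 8 110 [12.  -6.1  8. ] [15.   7.3 11.9]
```

The nut is held with its foot about 13 mm below TCP, matching the lift. I'll move over the slot, turn lengthwise and feel downward.

```bash
cat >> h.py <<'E'
X0=np.array([525.1,195.0]); ex=np.array([np.cos(np.radians(6.38)),np.sin(np.radians(6.38))])
def F(n=5):
    o=[]
    for _ in range(n): bot.dwell(0.03); o.append(sense()["ft_force"])
    return np.mean(o,0)
E
python3 - <<'E'
from h import *
q=tq(-83.62)
bot.goto([*X0,110],q); bot.move_l([*X0,58]); bot.dwell(.2); f0=F(10); np.save("f0.npy",f0); print(f0,sense()["tcp_pos"],sense()["t"])
for z in (54,52,50.5,49,47,44,41,38,35,32,30):
    bot.move_l([*X0,z],max_speed=40); f=F()-f0; print(z,f.round(1))
    if np.linalg.norm(f)>4: break
print(sense()["tcp_pos"],sense()["t"])
E
```

```text
[ 1.14861990e-01 -3.29427794e-04 -1.57616531e+00] [525.20704646 195.04576989  58.22231596] 19.1083
54 [ 0.3 -0.1 -0.3]
52 [0.4 0.1 0. ]
50.5 [-0.3  0.  -0.4]
49 [ 0.   0.2 -0. ]
47 [-0.3  0.1 -0.2]
44 [-0.1  0.1  0.1]
41 [ 0.2 -0.3 -0. ]
38 [-0.1 -0.1  0.4]
35 [ 0.1  0.1 -0.3]
32 [-0.5  0.1  0.3]
30 [-0.1  0.6  0.2]
[525.10985646 194.98573632  30.01318759] 23.6917
```

It slid into the slot without touching. Now I'll push against the spring.

```bash
python3 - <<'E'
from h import *
f0=np.load("f0.npy")
z=30
for _ in range(16):
    z-=2 if z>22 else 0.7
    bot.move_l([*X0,z],max_speed=30); f=F(4)-f0; print(round(z,1),f.round(1))
    if f[2]>11.5 or np.hypot(*f[:2])>6: break
print(sense()["tcp_pos"],sense()["t"])
E
```

```text
28 [0.8 0.1 3. ]
26 [1.  0.2 5. ]
24 [0.9 0.5 6.9]
22 [ 0.5 -0.3  8.9]
21.3 [-0.1 -0.5  9.9]
20.6 [-0.7  0.1 10.4]
19.9 [-0.5 -0.1 11.2]
19.2 [-0.6  0.  11.5]
[525.71648623 195.17349248  20.12337781] 26.7583
```

```bash
python3 - <<'E'
from h import *
f0=np.load("f0.npy"); T=[]
for a in (-70,-55,-40,-25,-10,6.38):
    bot.move_l([*X0,19.2],rot=tq(a),max_speed=100) ; f=F(4)-f0; s=sense(); print(a,f.round(1),np.round(s["torque"],2),s["gripper_width"])
    if np.hypot(*f[:2])>8 or f[2]>16: print("stop"); break
print(s["tcp_pos"],s["t"],s["qpos"])
m=R.from_quat(s["tcp_rot"]).as_matrix(); print("yaw",np.degrees(np.arctan2(-m[0,1],m[1,1])))
E
```

```text
-70 [-0.1 -0.4 11. ] [-0.03  0.13  0.06] 0.10444801246309171
-55 [-0.2  0.  11.1] [0.02 0.11 0.04] 0.10776911287699491
-40 [ 0.1 -0.1 11.4] [-0.06  0.07  0.07] 0.10392035818290841
-25 [-0.5 -0.  11.4] [-0.06  0.04  0.06] 0.10325429628944408
-10 [ 0.1 -0.3 11.1] [-0.03  0.07  0.06] 0.10374054155801801
6.38 [-0.3 -0.  11.4] [-0.07  0.01  0.04] 0.10141540753814277
[525.90036035 195.22413612  20.23171136] 30.0167 [ 2.64077282e-01  1.88910688e-01  1.77092691e+00 -3.66970016e-05
  1.18014797e+00 -1.41817413e+00]
yaw 6.386714501815236
```

It turned freely. Now I'll let it rise until the lips take the spring load.

```bash
python3 - <<'E'
from h import *
f0=np.load("f0.npy")
for z in (20.5,21.5,22.5,23.2,23.8,24.4,25,25.6):
    bot.move_l([*X0,z],max_speed=30); f=F(4)-f0; print(z,f.round(1),np.round(sense()["tcp_pos"],2))
    if f[2]<2.5 or np.hypot(*f[:2])>5: break
print(sense()["t"])
E
```

```text
20.5 [ 0.3  0.4 10.1] [525.88 195.19  21.39]
21.5 [1.  0.  8.9] [525.91 195.18  22.33]
22.5 [1.2 0.9 8.4] [525.85 195.14  23.17]
23.2 [1.5 0.3 7.8] [525.85 195.17  23.81]
23.8 [1.7 0.6 6.9] [525.82 195.15  24.34]
24.4 [4.9 0.9 2.1] [525.71 195.1   24.48]
32.3167
```

The load transferred at origin z≈11, so the lips are caught. I'll release, withdraw and check.

```bash
python3 - <<'E'
from h import *
bot.gripper_to(0.4); s=sense(); print(s["gripper_width"],np.round(s["ft_force"],1))
bot.move_l([*X0,60],max_speed=80); bot.move_l([*X0,230])
bot.dwell(.2)
c=camera_info("wrist"); im,d=get_image("wrist"); cv2.imwrite("pics/end.png",cv2.resize(im[90:230,150:370,::-1],None,fx=3,fy=3))
P,_,_=cloud(c,d); print(sense()["t"])
rect(P,(516,277),30,72,95,"fitted"); rect(P,(525,195),30,65,100,"nut"); rect(P,(525,194),130,33,46,"lips")
E
```

```text
0.3980633192189322 [0.  0.  0.1]
34.8083
fitted 337 z 81.5 [514.9 280.3] [29.7 10.5] 6.07
nut 306 z 81.6 [525.5 195.7] [30.1  9.6] 6.35
lips 4743 z 39.7 [524.5 195.8] [ 46.4 220.5] 6.42
```

View pics/end.png

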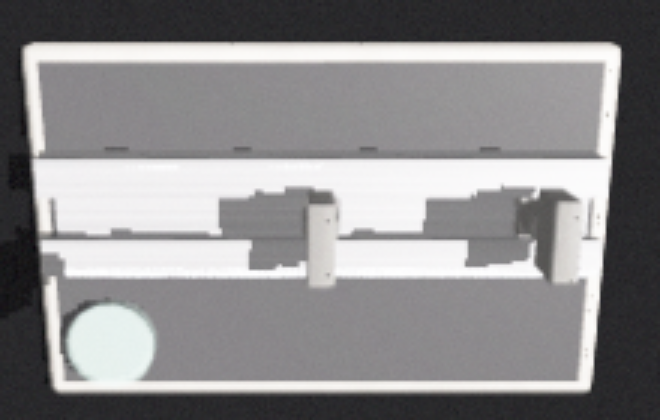

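The crop shows the nut at (321,240), turned across at the channel's middle. It stands upright at the same height as the fitted nut at (562,238), with yaw 6.35° against the base's 6.38°, and the dish is undisturbed at (110,343).

```bash
python3 -c "
from h import *
print(bot.hand_in())"
```

```text
the job is handed in; nothing more can be done
None
```

The nut is locked crosswise in the middle of the channel and released, at the same height as the fitted one; I measured no more than about 12 N against the base, left the pin and dish alone, and handed the job in at about 35 s.

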